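# Level the sample stage with a wedge and set the jar on it

## Robot

A 7-joint arm with a two-finger parallel gripper is mounted at the origin on the work surface. World frame = base frame: x ahead of the robot, y to its left, z up, the work surface at z = 0. Lengths are in m, angles in degrees, forces in N, time in s.
With the tool pointing down it reaches from about 0.425 to 0.875 m from the base axis. Payload 4.7 kg.
Tool frame: the origin (TCP) lies at the centre of the arm's flange, where the gripper is bolted on; the fingertips stand 182 mm ahead of it and the grasp point (between the pads) lies 164 mm ahead of it; z points along the fingers, x is the direction in which the jaws open and shut, and the axes are right-handed (so a half turn about z gives the same grasp; the last joint's range is limited). The gripper opens to 87 mm and grips with 3 to 60 N. Pads are 19 mm wide; open, the fingers measure 117 mm over their backs; the gripper's body (75 mm by 190 mm) begins 51 mm behind the grasp point.
Start: joints at [70.995, 18.392, -4.016, 83.108, 1.295, 78.541, -3.26], TCP at [0.22, -0.612, 0.405] pointing down, gripper open.
Joint ranges: [-163.93, 163.93], [-17.29, 119.83], [-79.2, 71.16], [3.27, 140.29], [-89.18, 269.18], [5.43, 117.66], [-154.24, 154.24]. Speed limits (degrees/s): [147.25, 147.25, 180, 180, 180, 180, 180].

## Interface

Orientations are given as [roll, pitch, yaw] about the fixed x, y, z axes, in that order (R = Rz(yaw) Ry(pitch) Rx(roll)).
In Python, from cell import env gives the robot as it stands. The module is installed in compiled form; this text tells all that it offers.
- The arm moves only by the tool carry_out, never from a script. Its argument "increments" is a list of rows, each a list of 5 numbers: the shift along the world's x, y, z in m, then the turn about the world's z in degrees, then the gripper's target within -1 to 1 (shut at 1, half-way at 0, fully open at -1). In form: [[dx, dy, dz, spin, jaw], ...]. A call has 1 to 20 rows; each row is the pose to reach, as a shift and turn from the pose commanded when the call began; what a row does not reach only later rows make up. A row lasts 1/10 s, in which the tool goes at most 50 mm and 8.59 degrees, less where a joint would pass 70% of its speed; a pose out of reach is approached as far as the arm can. A call with a gripper value outside its range is refused whole. The fingers move at their own pace and stop on an object; "grip_force" is the grip in N (left out, the last holds). Time passes only in rows, so rows that repeat a pose let the fingers close. It gives the time, the measured TCP pose, the force and the opening at its end, in the units of the state.
- env.get_obs(): the state, without advancing time (a new reading comes with each control period).
- env.read_camera(name): name is "scene" or "side" or "wrist"; returns (picture, depth): 420x560x3 uint8, red, green, blue; 420x560 float32, m along the optical axis (not along the pixel's ray), 0 where there is no reading.
- env.get_calibration(name): a dict with "K" (3x3 intrinsics, pixels), "camera_from_world" (4x4, takes a point from world to camera coordinates); the wrist camera has in their place "T_tool_cam" (4x4, takes a point from camera to tool coordinates, whose origin is the TCP and whose axes are the tool frame's). Camera axes: x right, y down, z forward; pixel columns grow to the right and rows downward; lengths in m; the calibration is good to about 2 mm. A picture is of the moment at which its call begins: read the wrist's pose just before it. get_calibration takes no time and is no camera call.
- env.sign_off(): hands the job in, once; it reports no verdict.
The state is a dict: "time_s": time; "qpos": joint angles; "joint_velocities": joint speeds; "effort": joint torques, N m; "tool_pos": TCP position; "tool_rot": TCP orientation; "force": force on the tool from outside, world axes, zero at the start; "wrist_torque": the same for the moment, N m; "grip_width": finger opening in m.
Only numpy, scipy, OpenCV 4.12 (cv2) and the standard library are available. Lean on these libraries where they do the work, as an engineer would, in place of code of your own. Each camera call takes 0.05 s, during which the arm holds its last target.

## Task

The hinged steel stage of the levelling stand is hanging low on its open side. Slide the grey wedge, thin end first, flat on the bench under the stage's low edge until the black pointer lines up with the black line on the white post, and leave the wedge there; then stand the amber sample jar upright inside the ring on the stage, setting it down gently, and let go. Leave the tip box, the tall bottle and the pipette where they are.

Things in the scene. Friction and masses are not known exactly. Their poses are not given: they have to be found in the camera images.
- entry (a point): Bench-level point (z = 0) straight below the middle of the stage's foot bar, a round bar 10 mm thick and 100 mm long under the low edge. Axes: +x runs from the open, low side toward the hinge (the wedge goes in along +x, at y = 0), z up. The foot bar's underside is 9 mm above this point at the start, 22 mm when the stage is level.
- pointer (a point): Tip of the black pointer, a blade 6 mm wide and 4 mm thick on the stage's edge beside the post (x = +1, y = -96 mm from entry). It rises and falls with the stage as the foot bar does; about 13 mm below the mark at the start.
- mark (a point): Level of the black line (3 mm thick) around the white gauge post, given beside the post just where the pointer tip comes when the stage is level, 34 mm above the bench. The post (24 x 10 x 62 mm) stands at x = +19, y = -96 mm from entry.
- ring (a point): Centre of the thin black ring (62 mm across) marked on the stage's top face, 85 mm from the foot bar toward the hinge, on the face itself; 38 mm above the bench when the stage is level. Moves with the stage.
- wedge_grip (a point): Point on the upright grip of the loose grey plastic wedge (0.16 kg), 50 mm above the underside, 20 mm below the grip's top, on its axis. The grip, 40 mm long (x), 24 mm wide (y), 70 mm tall, stands at the ramp's thick end: take it across its 24 mm. Axes: +x toward the thin tip, z up.
- jar_centre (a point): Centre, half-way up, of the sample jar: squat amber glass jar with white lid, 50 mm in diameter, 70 mm tall, 0.14 to 0.28 kg, standing on the bench.
- jar: The same jar, at the centre of its underside; z up.
- stand: Levelling stand's aluminium frame, fixed to the bench, 215 x 175 mm. Axes as entry; origin on the bench, 85 mm from entry along +x. Rails 12 mm high under the stage leave a channel 112 mm wide at bench level, open at -x, free for 190 mm. Two hinge brackets 46 mm tall at x = 100, y = +-82 mm.
- wedge: The same wedge, origin on its underside, below wedge_grip, same axes. Ramp 44 mm wide; its top falls straight from 30 mm high at x = +20 mm to 4 mm at the tip, x = +150 mm (1 in 5), so it is 22 mm high at x = +60 mm. It stays where it is released, under load too.
- stage: Hinged steel plate, 215 x 150 x 8 mm, 0.5 to 0.8 kg; origin on the hinge axis, in mid-thickness, 34 mm above the bench. Level, it reaches from 15 mm before entry to 200 mm behind it along entry's x. It rests on stops, its open side hanging 0.07 rad low, can swing up to 0.12 rad above level, and falls back by its own weight.
- tipbox: Bystander: pipette-tip box, blue with grey lid, 60 x 80 x 50 mm, origin under its centre.
- bottle: Bystander: tall amber bottle with paper label, 68 mm in diameter, 170 mm tall, origin under its centre.
- pipette: Bystander: pipette lying on the bench, about 220 mm long and 24 mm thick, origin under the middle of its dark handle.
Not all that is in view belongs to the job. What is shaped like the wedge but turquoise is not meant. Leave any green look-alike of the jar alone.

How it is judged (in metres and radians):
On the way, in this order (a step that is already met when the one before it is completed fails the run):
1. the wedge, let go, carries the stage with the pointer at the mark (within 2.5 mm), before the jar is on the stage (z of pointer in the frame of mark between -0.0025 and 0.0025 m and contact force between wedge and stage above 0.5 N and contact force between jar and stage below 0.1 N and contact force between the fingers and wedge below 0.1 N), for 0.2 s.
2. the jar stands on the stage inside the ring (contact force between jar and stage above 0.5 N and horizontal distance between jar and ring below 0.012 m), for 0.2 s.
At the end, for the whole second after the job is handed in: The wedge lies flat on the bench, thin end under the stage and grip outside, and carries the stage with the pointer within 2.5 mm of the mark's height; the jar stands upright on the stage, its centre within 12 mm of the ring's centre; all released and at rest (all of step 2 and z of pointer in the frame of mark between -0.0025 and 0.0025 m and contact force between wedge and stage above 0.5 N and angle between wedge's own z axis and vertical below 0.05 rad and height (world z) of wedge below 0.005 m and x of wedge in the frame of entry below -0.03 m and angle between jar's own z axis and vertical below 0.06 rad and linear speed of each of jar, wedge below 0.02 m/s); the robot touches nothing.
It fails at once if the tip box, the bottle or the pipette is moved more than 25 mm (distance of any of tipbox, bottle, pipette from where it was at the start of the episode above 0.025 m).
It fails at once if the jar is dropped (moving faster than 0.4 m/s while not held) (linear speed of jar above 0.4 m/s and contact force between the fingers and jar below 0.05 N).
It also fails if it takes over 62 s, if anything falls off the work surface, if the arm or the gripper's body presses on something with over 40 N, if the wrist force passes 120 N, or if a joint passes its speed limit or range.

## Working session

There is one attempt and no reset: what is moved stays moved. The work goes in short steps, Python scripts to look and compute and a tool call to move; the robot and the scene stay as the last step left them, time stands still between calls to the robot, and variables do not carry over. Pictures are saved under pics/ and viewed, and the job is handed in when it is done.

Besides the shell and the picture viewer there is one more tool, called after "Call:" in YAML: its name, and indented under it one key for each argument. carry_out: Moves the arm, as the interface text tells. Its arguments: {"type":"object","properties":{"increments":{"type":"array"},"grip_force":{"type":"number"}},"required":["increments"]}

```bash
mkdir -p pics; cat > h.py <<'E'
import numpy as np, cv2
from cell import env
def save(n,im): cv2.imwrite('pics/'+n+'.png',cv2.cvtColor(im,cv2.COLOR_RGB2BGR))
def cam(n):
    c=env.get_calibration(n); return np.array(c['K']),np.array(c['camera_from_world'])
def world(n,u,v,d):
    K,T=cam(n); p=np.linalg.inv(K)@np.array([u,v,1.])*d
    return (np.linalg.inv(T)@np.append(p,1))[:3]
def cloud(n,D):
    K,T=cam(n); v,u=np.mgrid[0:D.shape[0],0:D.shape[1]]
    P=np.stack([(u-K[0,2])/K[0,0]*D,(v-K[1,2])/K[1,1]*D,D,np.ones_like(D)],-1)
    return (P@np.linalg.inv(T).T)[...,:3]
def plane(n,u,v,z):
    K,T=cam(n); Ti=np.linalg.inv(T); o=Ti[:3,3]; r=Ti[:3,:3]@np.linalg.inv(K)@np.array([u,v,1.])
    return o+r*(z-o[2])/r[2]
E
python3 - <<'E'
from h import *
print({k:np.round(v,3) for k,v in env.get_obs().items()})
for n in ['scene','side']:
    p,d=env.read_camera(n); save(n+'0',p); np.savez('pics/'+n+'0.npz',p=p,d=d)
    K,T=cam(n); print(n,K.round(1).tolist(),np.linalg.inv(T)[:3,3].round(3), T[2,:3].round(2))
p,d=env.read_camera('wrist'); save('wrist0',p)
print(env.get_calibration('wrist'))
E
```

```text
{'time_s': np.float64(0.0), 'qpos': array([70.998, 18.438, -4.014, 83.175,  1.296, 78.54 , -3.264]), 'joint_velocities': array([ 0.053, -0.102,  0.031,  0.127,  0.033,  0.031, -0.06 ]), 'effort': array([-0.0000e+00, -4.9129e+01, -4.0400e-01, -3.1253e+01, -6.4000e-02,
        4.4000e-02,  0.0000e+00]), 'tool_pos': array([ 0.22 , -0.611,  0.404]), 'tool_rot': array([ 1.79993e+02,  1.08000e-01, -7.01930e+01]), 'force': array([ 0.679, -0.021,  0.479]), 'wrist_torque': array([ 0.003,  0.03 , -0.041]), 'grip_width': np.float64(0.087)}
scene [[524.9, 0.0, 280.9], [0.0, 524.9, 212.8], [0.0, 0.0, 1.0]] [1.337 0.51  0.985] [-0.62 -0.39 -0.68]
side [[433.5, 0.0, 280.3], [0.0, 433.5, 209.4], [0.0, 0.0, 1.0]] [0.139 0.801 0.944] [ 0.27 -0.65 -0.71]
{'K': array([[300.3011676 ,   0.        , 277.59956768],
       [  0.        , 300.3011676 , 204.5627884 ],
       [  0.        ,   0.        ,   1.        ]]), 'T_tool_cam': array([[ 9.99998623e-01,  1.65773616e-03, -7.43343125e-05,
        -1.02288268e-03],
       [-1.58798631e-03,  9.69001283e-01,  2.47050587e-01,
        -6.69881572e-02],
       [ 4.81574735e-04, -2.47050129e-01,  9.69002581e-01,
         1.89028200e-02],
       [ 0.00000000e+00,  0.00000000e+00,  0.00000000e+00,
         1.00000000e+00]])}
```

View pics/scene0.png

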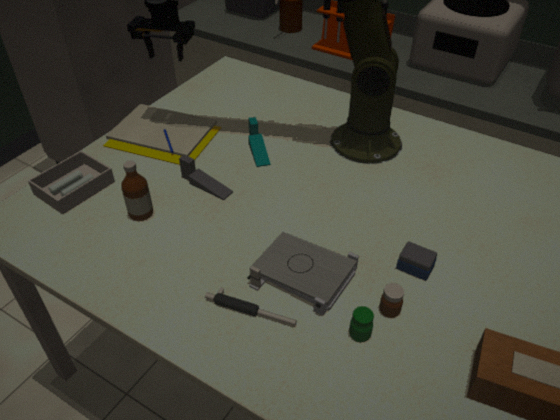

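View pics/side0.png

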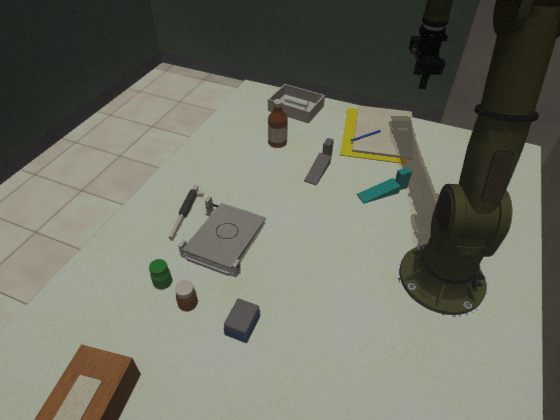

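View pics/wrist0.png

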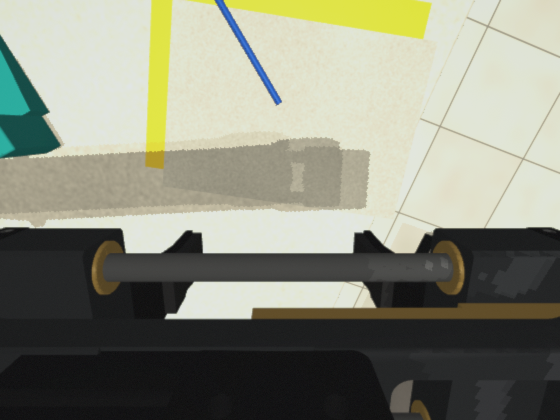

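In the scene view, the grey wedge is at (190,167)–(230,193), the turquoise look-alike at (258,143), the amber jar at (392,299), its green look-alike at (361,323), the tall bottle at (137,195) and the stage at (303,268). I choose the grey wedge and the amber jar with the white lid. Next I'll check close crops and measure.

```bash
python3 - <<'E'
from h import *
S=np.load('pics/scene0.npz');D=np.load('pics/side0.npz')
def crop(p,u0,v0,u1,v1,f): return cv2.resize(p[v0:v1,u0:u1],None,fx=f,fy=f,interpolation=cv2.INTER_CUBIC)
a=crop(S['p'],230,215,430,345,4); b=crop(S['p'],165,145,245,205,5)
save('c1',a); 
c=crop(D['p'],165,180,285,315,4); save('c2',c)
d=crop(D['p'],295,130,345,190,5); 
o=np.zeros((300,800,3),np.uint8); o[:b.shape[0],:b.shape[1]]=b; o[:d.shape[0],420:420+d.shape[1]]=d; save('c3',o)
for n,A,px in [('scene',S,[(303,268),(190,158),(208,181),(230,193),(392,290),(361,315),(137,195),(415,255),(237,303),(345,262),(275,255)]),('side',D,[(228,231),(328,145),(318,170),(186,288),(159,266),(190,203),(278,130),(242,315)])]:
    C=cloud(n,A['d'])
    for u,v in px: print(n,(u,v),C[v,u].round(3))
E
```

```text
scene (303, 268) [0.6   0.115 0.034]
scene (190, 158) [ 0.439 -0.357  0.072]
scene (208, 181) [ 0.447 -0.291  0.02 ]
scene (230, 193) [ 0.44  -0.219  0.002]
scene (392, 290) [0.581 0.331 0.072]
scene (361, 315) [0.679 0.302 0.073]
scene (137, 195) [ 0.654 -0.355  0.089]
scene (415, 255) [0.435 0.331 0.052]
scene (237, 303) [0.763 0.037 0.024]
scene (345, 262) [0.535 0.194 0.04 ]
scene (275, 255) [0.596 0.034 0.029]
side (228, 231) [0.584 0.099 0.03 ]
side (328, 145) [ 0.439 -0.348  0.068]
side (318, 170) [ 0.444 -0.273  0.015]
side (186, 288) [0.571 0.333 0.07 ]
side (159, 266) [0.669 0.302 0.068]
side (190, 203) [0.748 0.035 0.019]
side (278, 130) [ 0.623 -0.353  0.073]
side (242, 315) [0.422 0.334 0.047]
```

View pics/c1.png

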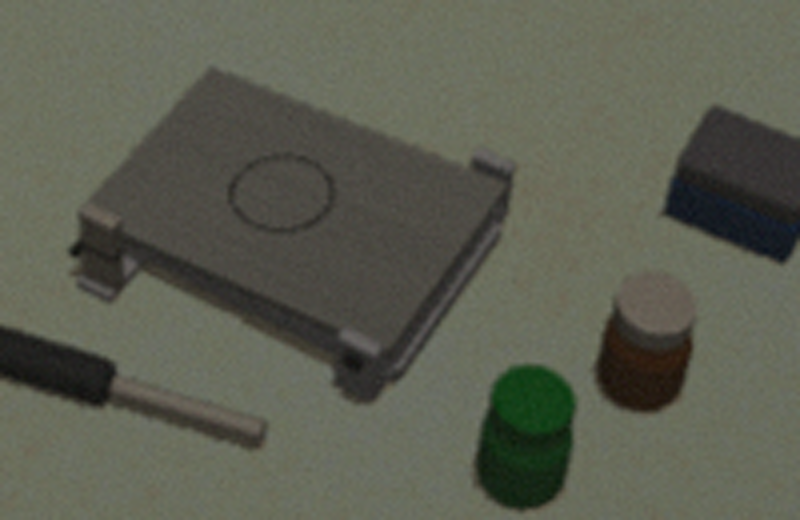

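View pics/c2.png

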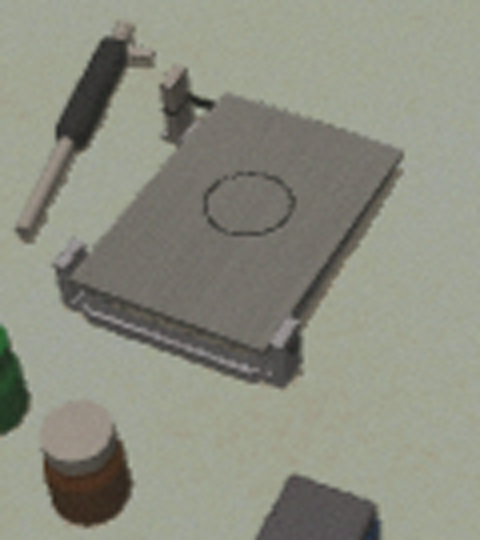

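View pics/c3.png

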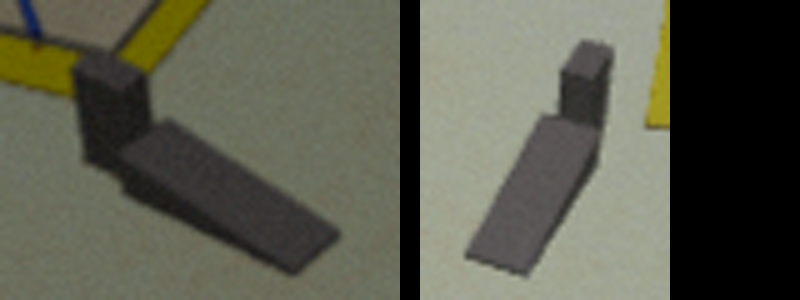

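The crops confirm my choice: a grey wedge with its thin tip toward +y, and an amber jar with a white lid. Two-view triangulation next.

```bash
cat >> h.py <<'E'
def P(n):
    K,T=cam(n); return K@T[:3]
def tri(a,b,n1='scene',n2='side'):
    X=cv2.triangulatePoints(P(n1),P(n2),np.array(a,float).reshape(2,1),np.array(b,float).reshape(2,1))[:,0]; X=X[:3]/X[3]
    e=[]
    for n,q in((n1,a),(n2,b)):
        h=P(n)@np.append(X,1); e.append(np.linalg.norm(h[:2]/h[2]-q))
    return X.round(4),np.round(e,2)
E
python3 - <<'E'
from h import *
c1=lambda u,v:(u/4+230-.375,v/4+215-.375)
c2=lambda u,v:(u/4+165-.375,v/4+180-.375)
c3=lambda u,v:(u/5+165-.4,v/5+145-.4)
c4=lambda u,v:((u-420)/5+295-.4,v/5+130-.4)
print('ring',tri(c1(282,192),c2(249,203)))
print('low corner far(post-less)',tri(c1(212,68),c2(402,153)))
print('low corner post',tri(c1(90,210),c2(224,96)))
print('hinge corner far',tri(c1(507,193),c2(268,347)))
print('pointer tip-ish',tri(c1(75,250),c2(190,98)))
print('post top',tri(c1(100,215),c2(173,75)))
print('grip top',tri(c3(110,72),c4(588,56)))
print('tip a',tri(c3(340,235),c4(468,257)))
print('tip b',tri(c3(293,275),c4(528,277)))
print('tip a2',tri(c3(340,235),c4(528,277)),tri(c3(293,275),c4(468,257)))
print('jar lid',tri(c1(653,302),c2(78,432)))
E
```

```text
ring (array([0.5869, 0.0997, 0.0317]), array([0.07, 0.09]))
low corner far(post-less) (array([0.5115, 0.0035, 0.0228]), array([0.16, 0.21]))
low corner post (array([0.6573, 0.0068, 0.0268]), array([0.03, 0.04]))
hinge corner far (array([0.5154, 0.2137, 0.034 ]), array([1.28, 1.75]))
pointer tip-ish (array([0.6836, 0.0135, 0.0202]), array([0.01, 0.01]))
post top (array([0.6823, 0.0324, 0.0617]), array([0.08, 0.09]))
grip top (array([ 0.4448, -0.3654,  0.0699]), array([0.39, 0.48]))
tip a (array([ 0.4608, -0.1909,  0.032 ]), array([1.05, 1.34]))
tip b (array([ 0.4395, -0.2484, -0.0342]), array([0.81, 1.04]))
tip a2 (array([ 4.291e-01, -2.176e-01, -1.000e-04]), array([0.15, 0.2 ])) (array([ 4.718e-01, -2.198e-01,  1.000e-04]), array([0.1 , 0.12]))
jar lid (array([0.5768, 0.3319, 0.0677]), array([0.19, 0.26]))
```

Call:
carry_out:
  increments:
    - [0.028,0.031,0,8.5,-1]
    - [0.056,0.062,0,17,-1]
    - [0.084,0.093,0,25.5,-1]
    - [0.112,0.124,0,34,-1]
    - [0.14,0.155,0,42.5,-1]
    - [0.168,0.185,0,51,-1]
    - [0.196,0.216,0,59.5,-1]
    - [0.225,0.227,0,67.7,-1]
    - [0.225,0.227,0,67.7,-1]
    - [0.225,0.227,0,67.7,-1]
  grip_force: 30

```text
time_s: 1.15
tool_pos: [0.4456, -0.3842, 0.4044]
tool_rot: [-180.0, 0.0, -2.5]
force: [-0.5, -0.4, -0.1]
grip_width: 0.0869
```

```bash
cat >> h.py <<'E'
from scipy.spatial.transform import Rotation as Rot
def wtool():
    o=env.get_obs(); T=np.eye(4); T[:3,:3]=Rot.from_euler('xyz',o['tool_rot'],degrees=True).as_matrix(); T[:3,3]=o['tool_pos']
    return T
def wray(T,u,v,z):
    c=env.get_calibration('wrist'); M=T@np.array(c['T_tool_cam']); r=M[:3,:3]@np.linalg.inv(c['K'])@np.array([u,v,1.])
    return (M[:3,3]+r*(z-M[2,3])/r[2]).round(4)
def wshot(name):
    T=wtool(); p,d=env.read_camera('wrist'); save(name,p); np.savez('pics/'+name+'.npz',p=p,d=d,T=T); o=env.get_obs()
    print(o['time_s'],o['tool_pos'].round(4),o['tool_rot'].round(2),o['force'].round(1),o['grip_width']); return T,p,d
E
python3 -c "
from h import *
wshot('w1')"
```

```text
1.2 [ 0.4447 -0.3852  0.4043] [ 1.80e+02  6.00e-02 -2.59e+00] [-0.4 -0.3 -0.5] 0.08714706176956094
```

View pics/w1.png

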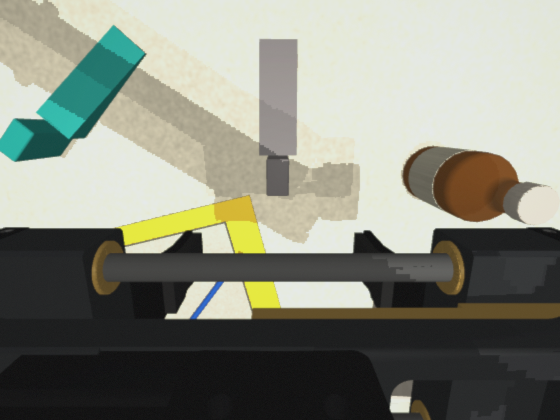

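The wedge is seen from above: tip corners at (259,39) and (297,39), and grip top from (268,157) to (289,195), aligned with the jaws.

```bash
python3 - <<'E'
from h import *
T=np.load('pics/w1.npz')['T']
for u,v,z in [(259,39,.004),(297.5,39,.004),(260,155,.03),(297,155,.03),(267.5,157,.07),(288.5,157,.07),(267,195,.07),(289,195,.07)]: print(u,v,wray(T,u,v,z))
E
```

```text
259 39 [ 0.4304 -0.216   0.004 ]
297.5 39 [ 0.4746 -0.2178  0.004 ]
260 155 [ 0.4258 -0.3457  0.03  ]
297 155 [ 0.4691 -0.3475  0.03  ]
267.5 157 [ 0.4359 -0.3448  0.07  ]
288.5 157 [ 0.4578 -0.3457  0.07  ]
267 195 [ 0.4334 -0.3852  0.07  ]
289 195 [ 0.457  -0.3862  0.07  ]
```

Call:
carry_out:
  increments:
    - [0.001,0.02,-0.04,0,-1]
    - [0.001,0.02,-0.08,0,-1]
    - [0.001,0.02,-0.12,0,-1]
    - [0.001,0.02,-0.15,0,-1]
    - [0.001,0.02,-0.175,0,-1]
    - [0.001,0.02,-0.189,0,-1]
    - [0.001,0.02,-0.189,0,-1]
    - [0.001,0.02,-0.189,0,1]
    - [0.001,0.02,-0.189,0,1]
    - [0.001,0.02,-0.189,0,1]
    - [0.001,0.02,-0.189,0,1]
    - [0.001,0.02,-0.189,0,1]
    - [0.001,0.02,-0.189,0,1]
  grip_force: 30

```text
time_s: 2.5
tool_pos: [0.4464, -0.3645, 0.216]
tool_rot: [180.0, -0.0, -2.5]
force: [-0.4, -0.2, 0.0]
grip_width: 0.0473
```

Call:
carry_out:
  increments:
    - [0,0,0,0,1]
    - [0,0,0,0,1]
    - [0,0,0,0,1]
    - [0,0,0,0,1]
    - [0,0,0,0,1]
    - [0,0,0,0,1]

```text
time_s: 3.1
tool_pos: [0.4463, -0.3645, 0.2157]
tool_rot: [-180.0, 0.0, -2.5]
force: [-0.5, -0.8, -0.2]
grip_width: 0.0238
```

```bash
python3 - <<'E'
from h import *
c1=lambda u,v:(u/4+230-.375,v/4+215-.375)
c2=lambda u,v:(u/4+165-.375,v/4+180-.375)
for nm,n,q,z in [('lowfar','side',c2(402,153),.024),('lowpost','side',c2(224,96),.024),('hingefar','side',c2(268,347),.039),('hingepost','side',c2(75,280),.039),
 ('lowfar','scene',c1(212,68),.024),('lowpost','scene',c1(88,207),.024),('hingefar','scene',c1(505,195),.039),('hingepost','scene',c1(383,357),.039)]:
    print(nm,n,plane(n,*q,z).round(4))
E
```

```text
lowfar side [0.511  0.0053 0.024 ]
lowpost side [0.6589 0.0046 0.024 ]
hingefar side [0.5132 0.2117 0.039 ]
hingepost side [0.6578 0.2131 0.039 ]
lowfar scene [0.5123 0.0036 0.024 ]
lowpost scene [0.654  0.0029 0.024 ]
hingefar scene [0.5238 0.218  0.039 ]
hingepost scene [0.6693 0.2133 0.039 ]
```

Call:
carry_out:
  increments:
    - [0,0,0.02,0,1]
    - [0,0,0.04,0,1]
    - [0.02,0.03,0.04,0.5,1]
    - [0.05,0.07,0.04,1,1]
    - [0.08,0.115,0.04,1.5,1]
    - [0.11,0.16,0.04,1.5,1]
    - [0.13,0.185,0.04,1.5,1]
    - [0.139,0.185,0.03,1.5,1]
    - [0.139,0.185,0.015,1.5,1]
    - [0.139,0.185,0.006,1.5,1]
    - [0.139,0.185,0.002,1.5,1]
    - [0.139,0.185,0.002,1.5,1]
    - [0.139,0.185,0.002,1.5,1]

```text
time_s: 4.4
tool_pos: [0.5848, -0.1807, 0.2177]
tool_rot: [180.0, -0.0, -1.1]
force: [-0.8, 0.2, -0.8]
grip_width: 0.0235
```

```bash
python3 - <<'E'
from h import *
wshot('w2')
p,d=env.read_camera('side'); q,e=env.read_camera('scene')
a=cv2.resize(p[140:260,180:300],None,fx=4,fy=4,interpolation=cv2.INTER_CUBIC);b=cv2.resize(q[200:320,210:290],None,fx=4,fy=4,interpolation=cv2.INTER_CUBIC)
save('m1',np.hstack([a,b]))
E
```

```text
4.45 [ 0.585  -0.1805  0.218 ] [ 1.7997e+02 -3.0000e-02 -1.0700e+00] [ 0.5 -0.  -1.4] 0.02377362252504212
```

View pics/w2.png

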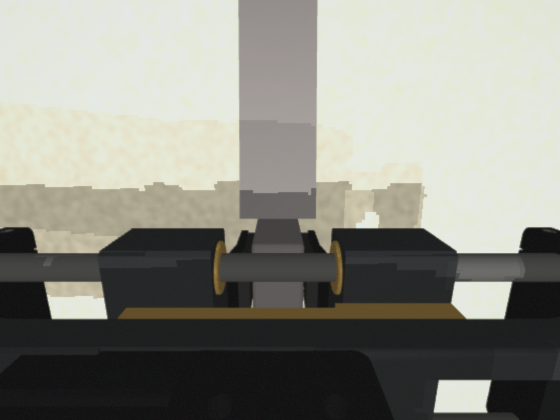

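View pics/m1.png

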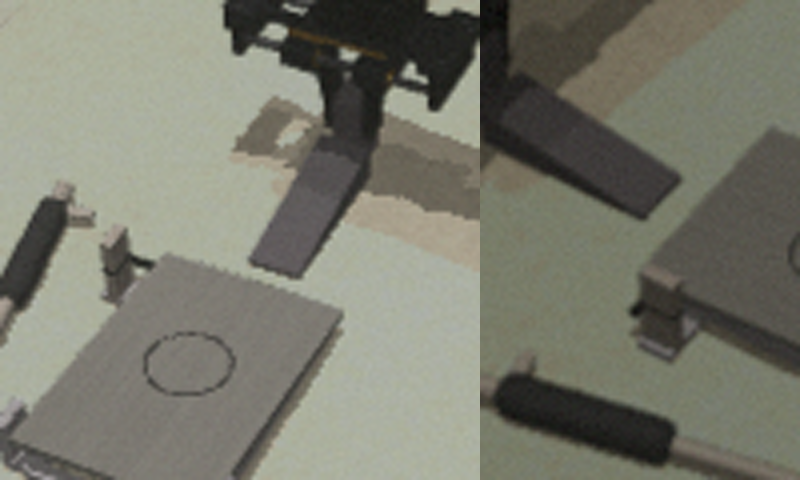

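The wedge is in front of the stage, centred and aligned, with its tip at about (275,265) in the left panel. I'll lower the last 2 mm and slide it in.

Call:
carry_out:
  increments:
    - [0,0,-0.001,0,1]
    - [0,0,-0.0025,0,1]
    - [0,0.01,-0.0025,0,1]
    - [0,0.025,-0.0025,0,1]
    - [0,0.04,-0.0025,0,1]
    - [0,0.055,-0.0025,0,1]
    - [0,0.06,-0.0025,0,1]
    - [0,0.06,-0.0025,0,1]

```text
time_s: 5.35
tool_pos: [0.5856, -0.1165, 0.2157]
tool_rot: [-179.9, -0.0, -0.8]
force: [0.1, 4.0, 3.5]
grip_width: 0.0239
```

Call:
carry_out:
  increments:
    - [0,0.006,0,0,1]
    - [0,0.012,0,0,1]
    - [0,0.018,0,0,1]
    - [0,0.024,0,0,1]
    - [0,0.03,0,0,1]

```text
time_s: 5.85
tool_pos: [0.5854, -0.0939, 0.2157]
tool_rot: [179.6, -0.1, -1.2]
force: [-0.2, -11.7, 4.0]
grip_width: 0.0241
```

Call:
carry_out:
  increments:
    - [0,0.006,0,0,1]
    - [0,0.012,0,0,1]
    - [0,0.018,0,0,1]
    - [0,0.024,0,0,1]
    - [0,0.03,0,0,1]
    - [0,0.03,0,0,1]

```text
time_s: 6.45
tool_pos: [0.5855, -0.0625, 0.2157]
tool_rot: [179.7, -0.0, -1.1]
force: [-0.3, -8.0, 5.6]
grip_width: 0.0238
```

```bash
python3 - <<'E'
from h import *
wshot('w3')
p,d=env.read_camera('side'); q,e=env.read_camera('scene')
np.savez('pics/m2.npz',p=p,d=d,q=q,e=e)
a=cv2.resize(p[140:260,180:300],None,fx=4,fy=4,interpolation=cv2.INTER_CUBIC);b=cv2.resize(q[200:320,210:290],None,fx=4,fy=4,interpolation=cv2.INTER_CUBIC)
save('m2',np.hstack([a,b]))
E
```

```text
6.5 [ 0.5855 -0.0625  0.2157] [ 1.7976e+02 -5.0000e-02 -1.1500e+00] [-0.3 -8.6  5.5] 0.023967981650416716
```

View pics/m2.png

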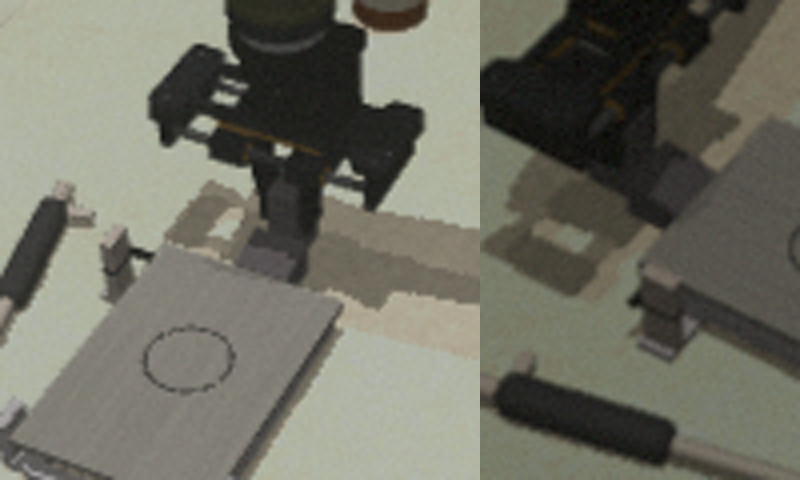

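View pics/w3.png

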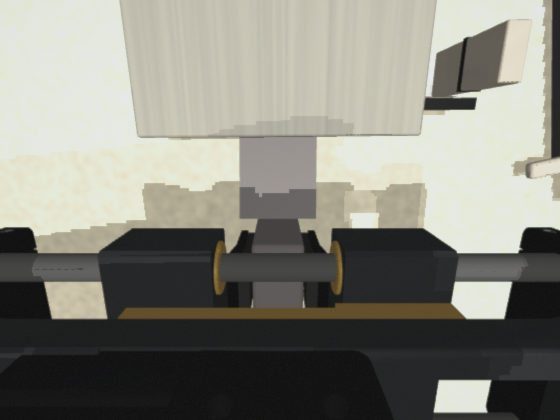

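```bash
python3 - <<'E'
from h import *
T=np.load('pics/w3.npz')['T']
for u,v,z in [(138,136,.034),(421,135,.034),(138,136,.026),(421,135,.026),(278,218,.03),(278,218,.0),(475,103,.03),(475,103,.034)]: print(u,v,wray(T,u,v,z))
p=np.load('pics/w3.npz')['p']; save('w3c',cv2.resize(p[10:140,400:560],None,fx=5,fy=4,interpolation=cv2.INTER_CUBIC))
E
```

```text
138 136 [0.5126 0.0022 0.034 ]
421 135 [ 6.619e-01 -1.000e-04  3.400e-02]
138 136 [0.509 0.002 0.026]
421 135 [ 6.656e-01 -4.000e-04  2.600e-02]
278 218 [ 0.5856 -0.0457  0.03  ]
278 218 [ 0.5856 -0.0549  0.    ]
475 103 [0.6906 0.0157 0.03  ]
475 103 [0.6881 0.0155 0.034 ]
```

View pics/w3c.png

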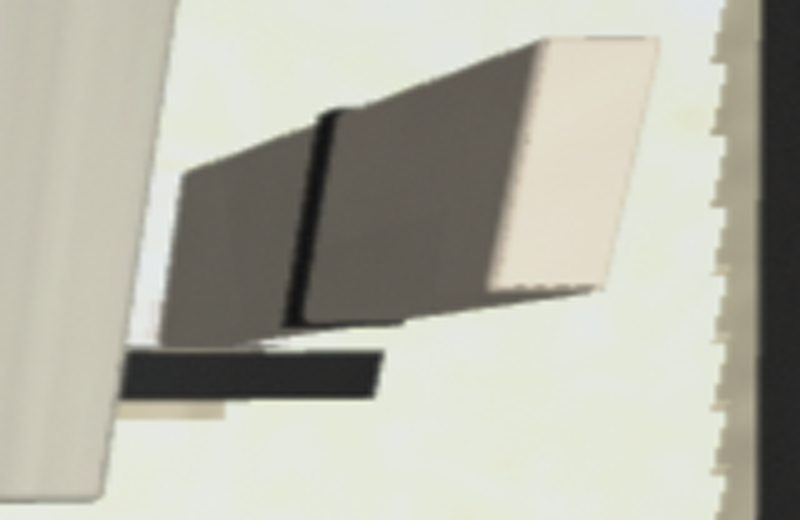

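Rays from the wrist view put the stage edge at y≈0.001 (entry y≈0.016). The stage width reads 149 mm at z=34 mm, which matches its known size, so about 21 mm of travel remains.

Call:
carry_out:
  increments:
    - [0,0.005,0,0,1]
    - [0,0.01,0,0,1]
    - [0,0.015,0,0,1]
    - [0,0.02,0,0,1]
    - [0,0.02,0,0,1]
    - [0,0.02,0,0,1]

```text
time_s: 7.2
tool_pos: [0.5855, -0.0428, 0.2157]
tool_rot: [179.7, -0.0, -1.2]
force: [-0.3, -7.2, 4.9]
grip_width: 0.0236
```

```bash
python3 - <<'E'
from h import *
T,p,d=wshot('w4')
save('w4c',cv2.resize(p[:260,60:560],None,fx=1.6,fy=1.6,interpolation=cv2.INTER_CUBIC))
E
```

```text
7.25 [ 0.5855 -0.0428  0.2157] [ 1.7975e+02 -5.0000e-02 -1.1700e+00] [ 0.2 -8.3  5. ] 0.023972394863231737
```

View pics/w4c.png

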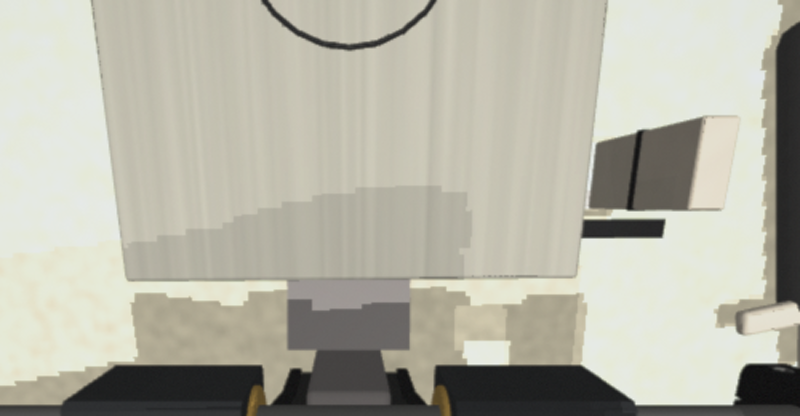

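```bash
python3 - <<'E'
from h import *
z=np.load('pics/w4.npz');T=z['T'];p=z['p']
g=cv2.cvtColor(p,cv2.COLOR_RGB2GRAY).astype(int)
print(g[166:182,200],g[166:182,350]); print(g[210:224,275]); print(g[165,132:144],g[165,415:428])
for h in (.036,.037,.038): 
  a,b,m=wray(T,139.2,173.5,h),wray(T,420.5,173,h),wray(T,278,173.3,h); print(h,a,b,b[0]-a[0],m[1]-wray(T,278,218,.03)[1])
E
```

```text
[176 176 175 176 176 176 174 167 153 168 222 227 227 227 226 226] [189 190 189 190 189 188 178 163 191 225 229 229 229 229 228 225]
[102 102 101 102 102 102 102 101  93  72  67  67  67  67]
[227 227 228 228 226 200 174 175 177 178 179 178] [199 198 198 197 194 172 195 226 230 231 230 231 231]
0.036 [0.5116 0.0023 0.036 ] [ 6.628e-01 -3.000e-04  3.600e-02] 0.1511999999999999 0.027
0.037 [0.5121 0.0024 0.037 ] [ 6.624e-01 -2.000e-04  3.700e-02] 0.1503 0.0271
0.038 [0.5126 0.0026 0.038 ] [0.6619 0.     0.038 ] 0.1493000000000001 0.027299999999999998
```

Call:
carry_out:
  increments:
    - [0,0.0015,0,0,1]
    - [0,0.0015,0,0,1]
    - [0,0.0015,0,0,-1]
    - [0,0.0015,0,0,-1]
    - [0,0.0015,0,0,-1]
    - [0,0.0015,0,0,-1]
    - [0,0.0015,0,0,-1]
    - [0,0.0015,0,0,-1]
    - [0,0.0015,0.03,0,-1]
    - [0,0.0015,0.07,0,-1]
    - [0,0.0015,0.11,0,-1]
    - [0,0.0015,0.11,0,-1]

```text
time_s: 8.45
tool_pos: [0.5874, -0.0374, 0.3316]
tool_rot: [179.9, -0.6, -1.0]
force: [0.1, 0.8, 0.1]
grip_width: 0.0861
```

```bash
python3 - <<'E'
from h import *
T,p,d=wshot('w5')
q,e=env.read_camera('side'); r,_=env.read_camera('scene')
a=cv2.resize(q[180:260,180:280],None,fx=4,fy=4,interpolation=cv2.INTER_CUBIC);b=cv2.resize(r[220:300,210:310],None,fx=4,fy=4,interpolation=cv2.INTER_CUBIC)
save('m5',np.hstack([a,b]))
E
```

```text
8.5 [ 0.5864 -0.0377  0.3287] [179.95  -0.38  -0.98] [-0.6 -0.6 -0.1] 0.0865654716833501
```

View pics/w5.png

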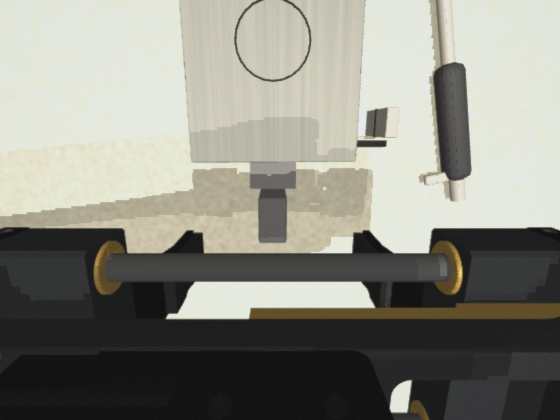

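View pics/m5.png

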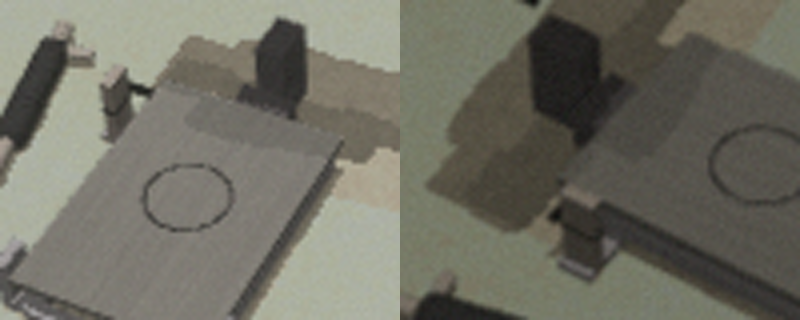

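The wedge has been released and the stage is still up. The ring centre is near (273,40) in the wrist view. Now I'll check the wedge/edge gap in a settled view while moving toward the jar.

Call:
carry_out:
  increments:
    - [0,0,0.03,0,-1]
    - [0,0,0.07,0,-1]
    - [0,0,0.07,0,-1]
    - [0,0,0.07,0,-1]

```text
time_s: 9.0
tool_pos: [0.5852, -0.0381, 0.3945]
tool_rot: [-180.0, 0.0, -1.0]
force: [-1.2, 0.0, -1.1]
grip_width: 0.087
```

```bash
python3 - <<'E'
from h import *
T,p,d=wshot('w6')
save('w6c',cv2.resize(p[0:250,140:440],None,fx=2.6,fy=2.4,interpolation=cv2.INTER_CUBIC))
E
```

```text
9.05 [ 0.5849 -0.0382  0.3935] [-1.7999e+02  1.6000e-01 -9.9000e-01] [-0.4 -0.5 -1.1] 0.08707335811233519
```

View pics/w6c.png

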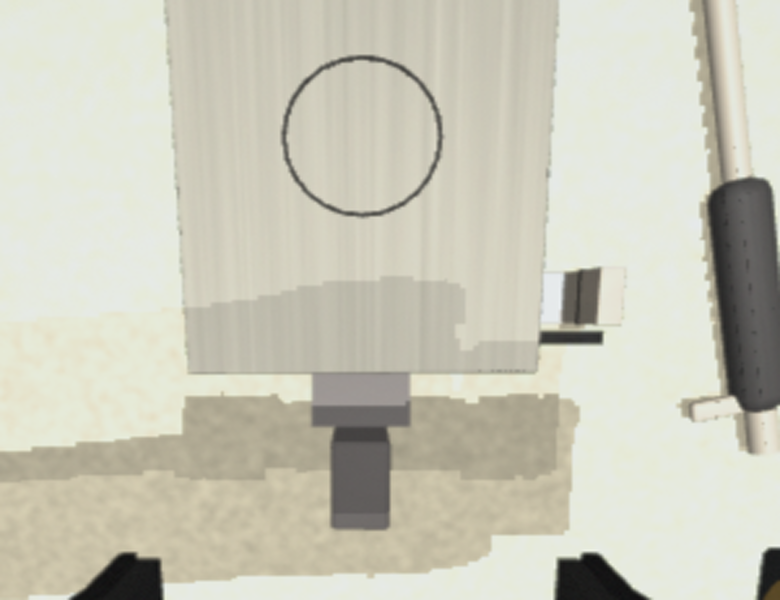

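Call:
carry_out:
  increments:
    - [0,0.04,0,0,-0.8]
    - [0,0.08,0,0,-0.8]
    - [0,0.12,0,0,-0.5]
    - [0,0.16,0,0,-0.5]
    - [0,0.2,0,0,-0.5]
    - [-0.005,0.24,0,0,-0.5]
    - [-0.008,0.27,0,0,-0.5]
    - [-0.008,0.27,0,0,-0.5]
    - [-0.008,0.27,0,0,-0.5]
    - [-0.008,0.27,0,0,-0.5]

```text
time_s: 10.05
tool_pos: [0.5777, 0.2303, 0.3937]
tool_rot: [179.9, 0.1, -1.1]
force: [0.4, -0.4, 0.2]
grip_width: 0.0652
```

```bash
python3 - <<'E'
from h import *
T,p,d=wshot('w7')
E
```

```text
10.1 [0.5778 0.23   0.3941] [ 1.799e+02  9.000e-02 -1.140e+00] [-0.5  0.2 -0.1] 0.0650855326835943
```

View pics/w7.png

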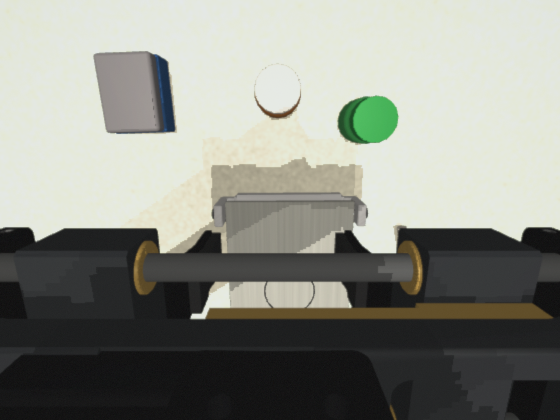

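In w7 the jar's lid is at about (278,88), the green look-alike at (371,120) and the tip box at (130,92). Measuring jar, ring and gap.

```bash
python3 - <<'E'
from h import *
z=np.load('pics/w6.npz');T=z['T'];p=z['p']
g=cv2.cvtColor(p,cv2.COLOR_RGB2GRAY)
m=((g<110)).astype(np.uint8); m[:, :230]=0;m[:,330:]=0;m[105:]=0
v,u=np.nonzero(m); (c,ax,an)=cv2.fitEllipse(np.stack([u,v],1).astype(np.float32)); print('ring px',c,ax,len(u), wray(T,*c,.038), 'diam',ax[0]/300.3*.34)
e=wray(T,279,155.3,.038);b=wray(T,279,177,.03);print('edge',e,'back',b,e[1]-b[1])
print('width',wray(T,140+188/2.6,155.3,.038),wray(T,140+538/2.6,155.3,.038))
z=np.load('pics/w7.npz');T=z['T'];p=z['p']
m=(p.min(2)>248).astype(np.uint8); sub=p[60:125,245:310].astype(int)
for h in (.07,): print([wray(T,*q,h) for q in ((278,88.5),(255,88),(300.5,88),(278,64.5),(278,111.5))])
save('w7c',cv2.resize(p[50:135,230:410],None,fx=4,fy=4,interpolation=cv2.INTER_CUBIC))
E
```

```text
ring px (278.919677734375, 56.28587341308594) (60.04423141479492, 65.45355987548828) 218 [0.5881 0.1017 0.038 ] diam 0.0679821467899776
edge [0.5867 0.0006 0.038 ] back [ 0.5863 -0.025   0.03  ] 0.0256
width [0.5124 0.0018 0.038 ] [ 6.623e-01 -5.000e-04  3.800e-02]
[array([0.5788, 0.3343, 0.07  ]), array([0.5569, 0.3351, 0.07  ]), array([0.6002, 0.3344, 0.07  ]), array([0.5791, 0.3554, 0.07  ]), array([0.5784, 0.3133, 0.07  ])]
```

View pics/w7c.png

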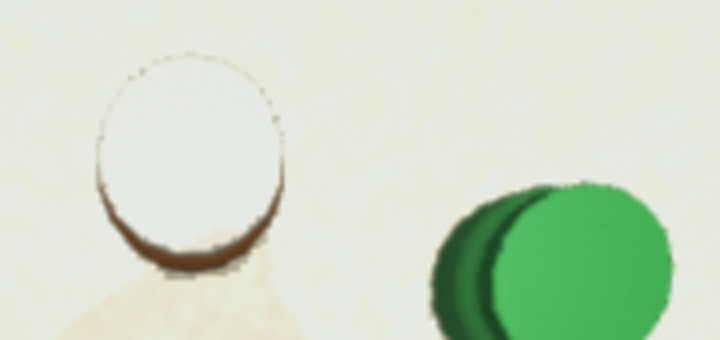

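Call:
carry_out:
  increments:
    - [0.001,0.045,0,0,-0.5]
    - [0.001,0.09,0,0,-0.5]
    - [0.001,0.104,-0.03,0,-0.5]
    - [0.001,0.104,-0.07,0,-0.5]
    - [0.001,0.104,-0.11,0,-0.5]
    - [0.001,0.104,-0.15,0,-0.5]
    - [0.001,0.104,-0.18,0,-0.5]
    - [0.001,0.104,-0.192,0,-0.5]
    - [0.001,0.104,-0.192,0,-0.5]
    - [0.001,0.104,-0.192,0,1]
    - [0.001,0.104,-0.192,0,1]
    - [0.001,0.104,-0.192,0,1]
    - [0.001,0.104,-0.192,0,1]
    - [0.001,0.104,-0.192,0,1]
    - [0.001,0.104,-0.192,0,1]
    - [0.001,0.104,-0.192,0,1]
  grip_force: 20

```text
time_s: 11.7
tool_pos: [0.5788, 0.3365, 0.2054]
tool_rot: [-179.9, -0.1, -1.0]
force: [0.4, -0.1, 6.7]
grip_width: 0.0493
```

Call:
carry_out:
  increments:
    - [0,0,0.01,0,1]
    - [0,0,0.03,0,1]
    - [0,0,0.06,0,1]
    - [0,0,0.08,0,1]
    - [0,0,0.08,0,1]
    - [0,0,0.08,0,1]

```text
time_s: 12.3
tool_pos: [0.5781, 0.3358, 0.283]
tool_rot: [180.0, -0.0, -1.0]
force: [0.2, -0.2, -2.7]
grip_width: 0.0491
```

```bash
python3 - <<'E'
from h import *
T,p,d=wshot('w8')
q,e=env.read_camera('side')
save('m8',cv2.resize(q[180:320,150:290],None,fx=4,fy=4,interpolation=cv2.INTER_CUBIC))
E
```

```text
12.35 [0.5779 0.3355 0.282 ] [ 1.7992e+02  9.0000e-02 -9.9000e-01] [ 0.1  0.8 -3.1] 0.04969370011198458
```

View pics/m8.png

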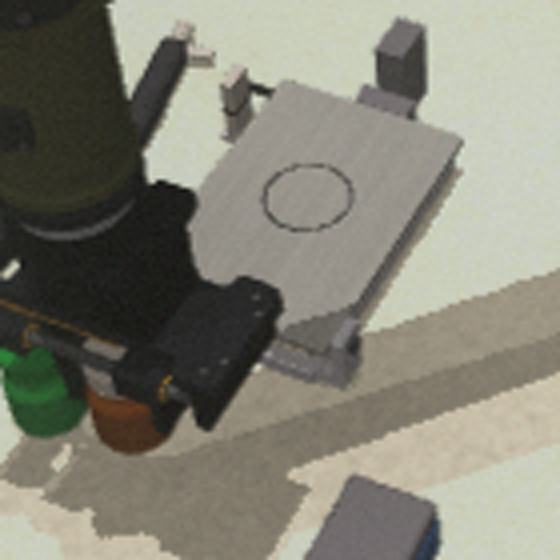

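View pics/w8.png

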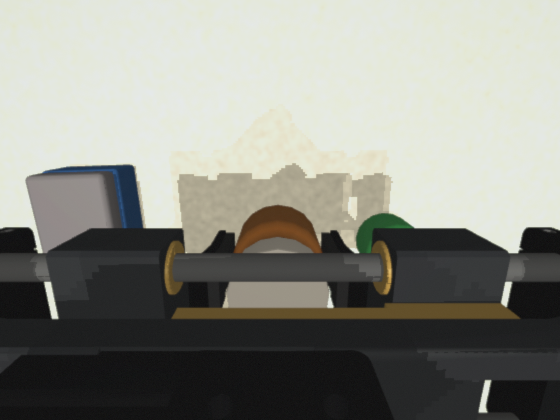

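The jar is held, visible between the fingers. The green jar and the tip box have not moved. I'll carry the jar over the ring and look before lowering.

Call:
carry_out:
  increments:
    - [0,-0.02,0.01,0,1]
    - [0.002,-0.05,0.01,0,1]
    - [0.004,-0.085,0.01,0,1]
    - [0.006,-0.12,0.01,0,1]
    - [0.008,-0.155,0.01,0,1]
    - [0.01,-0.19,0.01,0,1]
    - [0.01,-0.215,0.005,0,1]
    - [0.01,-0.228,-0.005,0,1]
    - [0.01,-0.233,-0.015,0,1]
    - [0.01,-0.233,-0.025,0,1]
    - [0.01,-0.233,-0.028,0,1]
    - [0.01,-0.233,-0.028,0,1]

```text
time_s: 13.6
tool_pos: [0.5877, 0.1048, 0.2543]
tool_rot: [-179.9, 0.1, -0.8]
force: [1.2, -0.6, -0.3]
grip_width: 0.0494
```

```bash
python3 - <<'E'
from h import *
T,p,d=wshot('w9')
q,e=env.read_camera('side');r,_=env.read_camera('scene')
save('m9',np.hstack([cv2.resize(q[180:270,180:280],None,fx=4,fy=4,interpolation=cv2.INTER_CUBIC),cv2.resize(r[210:300,250:350],None,fx=4,fy=4,interpolation=cv2.INTER_CUBIC)]))
E
```

```text
13.65 [0.5881 0.1047 0.255 ] [-1.7995e+02  3.0000e-02 -8.4000e-01] [-0.   0.2 -1.8] 0.04925952326995244
```

View pics/m9.png

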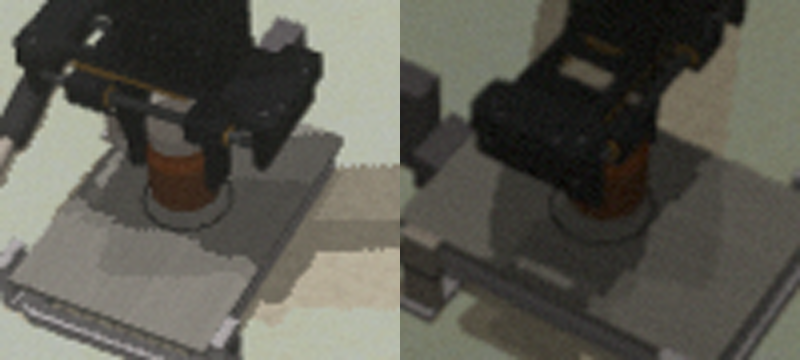

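View pics/w9.png

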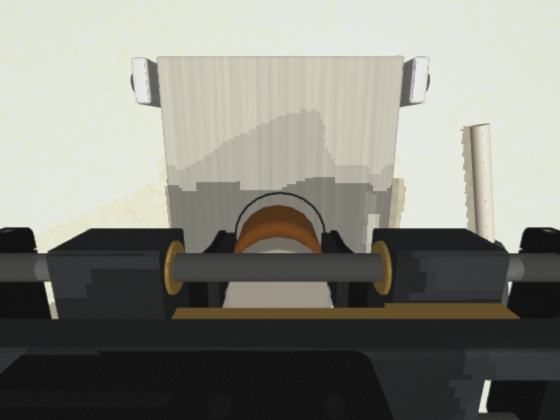

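```bash
python3 - <<'E'
from h import *
T=np.load('pics/w9.npz')['T']
print('ring far',wray(T,280,193,.038),'-> centre y',wray(T,280,193,.038)[1]-.031, 'ring x',wray(T,235.5,232,.038),wray(T,324.5,232,.038))
print('jar far',wray(T,279,205.5,.0495)[1]-.025,wray(T,241,238,.0495),wray(T,319,238,.0495))
E
```

```text
ring far [0.5888 0.1309 0.038 ] -> centre y 0.09989999999999999 ring x [0.5576 0.1036 0.038 ] [0.6193 0.1029 0.038 ]
jar far 0.10020000000000001 [0.5627 0.1035 0.0495] [0.614  0.1028 0.0495]
```

The jar and ring centres agree to about 1 mm (y 0.1002 against 0.0999, x 0.588 against 0.588). Lowering gently.

Call:
carry_out:
  increments:
    - [0,0,-0.003,0,1]
    - [0,0,-0.006,0,1]
    - [0,0,-0.008,0,1]
    - [0,0,-0.009,0,1]
    - [0,0,-0.009,0,1]
    - [0,0,-0.009,0,1]

```text
time_s: 14.35
tool_pos: [0.5883, 0.1029, 0.2463]
tool_rot: [-180.0, -0.0, -1.0]
force: [0.3, -0.7, -2.1]
grip_width: 0.0493
```

Call:
carry_out:
  increments:
    - [0,0,-0.0005,0,1]
    - [0,0,-0.001,0,1]
    - [0,0,-0.001,0,1]

```text
time_s: 14.65
tool_pos: [0.5883, 0.1029, 0.2452]
tool_rot: [180.0, -0.0, -1.0]
force: [0.0, 0.2, -2.5]
grip_width: 0.0493
```

Call:
carry_out:
  increments:
    - [0,0,-0.0005,0,1]
    - [0,0,-0.001,0,1]
    - [0,0,-0.001,0,1]

```text
time_s: 14.95
tool_pos: [0.5883, 0.1029, 0.2442]
tool_rot: [180.0, 0.0, -1.0]
force: [0.7, 0.3, -2.1]
grip_width: 0.0492
```

Call:
carry_out:
  increments:
    - [0,0,-0.0005,0,1]
    - [0,0,-0.001,0,1]
    - [0,0,-0.001,0,1]

```text
time_s: 15.25
tool_pos: [0.5883, 0.103, 0.2434]
tool_rot: [180.0, -0.0, -1.0]
force: [-0.3, -0.1, -0.5]
grip_width: 0.0489
```

Call:
carry_out:
  increments:
    - [0,0,-0.0003,0,1]
    - [0,0,-0.0006,0,1]
    - [0,0,-0.0006,0,1]

```text
time_s: 15.55
tool_pos: [0.5883, 0.103, 0.2434]
tool_rot: [180.0, -0.0, -1.0]
force: [-3.0, -1.1, 5.1]
grip_width: 0.0494
```

The jar touched at TCP z 0.2434, exactly where a level stage at 38 mm should be. Releasing.

Call:
carry_out:
  increments:
    - [0,0,0.0003,0,1]
    - [0,0,0.0003,0,-0.2]
    - [0,0,0.0003,0,-0.3]
    - [0,0,0.0003,0,-0.5]
    - [0,0,0.0003,0,-0.6]
    - [0,0,0.0003,0,-0.6]
    - [0,0,0.0003,0,-0.6]

```text
time_s: 16.25
tool_pos: [0.5883, 0.103, 0.2429]
tool_rot: [-180.0, -0.0, -1.0]
force: [0.1, 0.1, 0.3]
grip_width: 0.0689
```

Call:
carry_out:
  increments:
    - [0,0,0.01,0,-0.6]
    - [0,0,0.03,0,-0.6]
    - [0,0,0.07,0,-0.6]
    - [0,0,0.11,0,-0.6]
    - [0,0,0.15,0,-0.6]
    - [0,-0.03,0.16,0,-0.6]
    - [0,-0.07,0.16,0,-0.6]
    - [0,-0.11,0.16,0,-0.6]
    - [0,-0.13,0.16,0,-0.6]
    - [0,-0.13,0.16,0,-0.6]
    - [0,-0.13,0.16,0,-0.6]

```text
time_s: 17.35
tool_pos: [0.5882, -0.0266, 0.4036]
tool_rot: [-180.0, -0.0, -1.0]
force: [-0.7, 1.2, -0.4]
grip_width: 0.0694
```

```bash
python3 - <<'E'
from h import *
T,p,d=wshot('w10')
q,e=env.read_camera('side');r,_=env.read_camera('scene')
save('m10',np.hstack([cv2.resize(q[175:265,180:280],None,fx=4,fy=4,interpolation=cv2.INTER_CUBIC),cv2.resize(r[210:300,250:350],None,fx=4,fy=4,interpolation=cv2.INTER_CUBIC)]))
E
```

```text
17.4 [ 0.5882 -0.0254  0.4035] [-1.7994e+02 -4.0000e-02 -8.9000e-01] [-0.2  1.1 -0.4] 0.06957316463246127
```

View pics/m10.png

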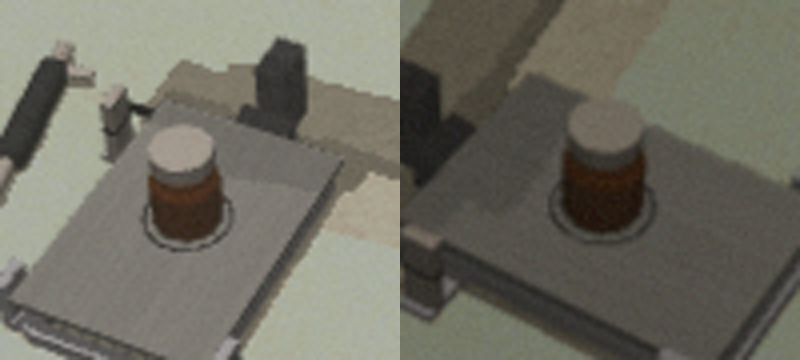

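View pics/w10.png

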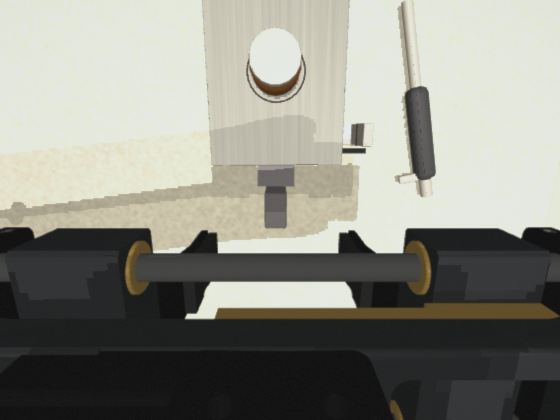

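The jar stands upright inside the ring at (275,70), and the wedge at (276,195) is still under the edge. One last numeric check, then I hand in.

```bash
python3 - <<'E'
from h import *
T=np.load('pics/w10.npz')['T']
print('lid',wray(T,275.3,56.5,.108),'ring near',wray(T,276,102,.038)[1]+.031,'ring x',wray(T,247,71,.038),wray(T,305.5,71,.038))
print('gap',wray(T,276,164.5,.038)[1]-wray(T,276,185.5,.03)[1])
c2=lambda u,v:(u/4+180-.375,v/4+175-.375); c1=lambda u,v:(u/4+250-.375-100,v/4+210-.375)
print('lid two-view',tri(c1(606,124),c2(181,147)))
o=env.get_obs(); print(o['time_s'],o['force'].round(1),abs(o['joint_velocities']).max())
env.sign_off()
E
```

```text
lid [0.5881 0.1004 0.108 ] ring near 0.1005 ring x [0.5573 0.1015 0.038 ] [0.62   0.1005 0.038 ]
gap 0.026099999999999998
lid two-view (array([0.5866, 0.0998, 0.108 ]), array([0.15, 0.19]))
17.5 [-0.5 -0.3 -0.6] 0.33086083910141634
the job is handed in; nothing more can be done
```

I slid the grey wedge flat under the foot bar until the stage was level and let it go. Then I set the amber jar inside the ring, released it and backed the arm off. The job was handed in at about 17.5 s. No verdict is reported, so success is judged only from my own checks.

**Wedge and stage:** In the last wrist view, the gap between the stage edge and the wedge's thick end read 26.1 mm, against 25.5 mm for level. That puts the pointer about 0.1 mm low. The jar touched down exactly where a level stage at 38 mm should be. I judged the pointer height from these, not by measuring the pointer against the line.

**Jar:** The lid centre is at (0.588, 0.100) by the wrist camera and (0.587, 0.100) by the two fixed cameras. The ring centre is at about (0.588, 0.1005), so they agree to within about 2 mm. The jar looks upright, with its lid at 108 mm as expected.

**Left alone:** I never touched the tip box, bottle or pipette. The pipette is in the last pictures and looked unmoved; the tip box last looked unmoved when I lifted the jar. I took no final picture of the tip box or the bottle.

**Checks that disagreed:** The side and scene views differed by about 3° on the stand's heading. The wrist view settled that before the wedge went in all the way. The raw depth readings from the two fixed cameras also differed by about 15 mm, so I used rays instead.

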